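Close the pickle press and set its depth stop

TASK

Close the pickle press: take the green lid off its sloping bamboo rest by its white rib, hook its tongue under the white lip at the near end of the green box while the lid's other end is still raised, then swing that end down until the lid lies flat on the box. Then lower the stop rod gently by its red knob until its foot just rests on the lid, and only after that press the orange clamp lever right down level to lock it. Do not disturb the bowl, glass dishes, spoon or jar on the counter.

Things in the scene. Friction and masses are not known exactly. Their poses are not given: they have to be found in the camera images.
- press: Pickle press, fixed. Origin on the counter under the green box; x runs from the lip end (near the robot) to the post end, z up. Bamboo base 235 x 124 x 12 mm. Green open box x -100 to +84, y -55 to +55 mm; the lid lies on its wall tops at z = 58 mm. At the post end a rim rises 8 mm more, inner face x = +78. Post x 97 to 119, y -25 to +25 mm, 190 mm tall.
- lip_slot (a point): Middle of the slot floor at the mouth of the slot under the white lip; press frame (-75, 0, 58) mm. The slot opens towards press +x, is 19 mm deep and 82 mm wide; its height is 17 mm at the mouth and 10 mm at the closed back (x = -94). Lip top at z = 80 mm. Axes as the press.
- seat (a point): Where the lid's origin lies when closed, its axes parallel to the press: press frame (-20, 0, 58) mm. The tongue tip is then 14 mm inside the slot. Play about 5 mm towards the lip and 3 mm away from it.
- clamp_block (a point): Middle of the top of the aluminium clamp block on the post, press frame (70, 0, 190) mm. The block, 58 (x) x 48 (y) x 20 mm, overhangs the far end of the box 106 mm above the closed lid. The vertical stop rod passes through it at press x = 60, y = 0. The lid's raised end and the gripper must pass below or in front of block and foot.
- lid: Loose green lid, 0.13 to 0.25 kg. Origin on its underside below the rib's middle; x points away from the tongue, z out of the top. Plate x -47 to +95, y -52 to +52 mm, tongue x -69 to -47, 70 mm wide, both 6 mm thick. White grip rib along x: 70 long, 16 thick, z 6 to 42 mm. Starts on the rest, sloping 28 degrees, tongue end low and towards the robot.
- tongue_tip (a point): Middle of the lower edge of the end of the lid's tongue; lid frame (-69, 0, 0) mm. Axes as the lid.
- lid_rest: Fixed sloping bamboo rest 170 x 100 mm for the lid, slope 28 degrees, rising away from the robot; origin on the counter under its middle; the lid's underside passes 56 mm above it; top about 97 mm high. A 10 mm ledge stops the lid's tongue end at the bottom.
- stop_foot (a point): Centre of the underside of the stop rod's round rubber foot (28 mm diameter, 8 mm thick), in press frame x = +60, y = 0; z = 160 mm with the rod fully up, at the start 148 to 160 mm. On the closed lid it stands at z = 64 mm.
- knob_top (a point): Centre of the top of the red knob on the stop rod (upright cylinder 30 mm diameter, 40 mm tall), 172 mm above the foot's underside. The raised orange lever stands on the +y side, so there is most room for fingers placed on the knob's -x and +x sides.
- stop_rod (a joint): Height of the stop rod, m: 0 = fully up, grows as it goes down, end of travel 0.102; it reaches the closed lid at about 0.096. Slides with about 5 N friction and stays where it is left.
- clamp_lever (a joint): Angle of the orange clamp lever, rad: 0 = raised 45 degrees (unlocked), 0.785 = level, at its stop (locked); it hinges about the press's x axis at press frame (70, 26, 180) mm and reaches out to +y. Needs about 2 N at the tip and stays where it is left; it does not move the rod.
- lever_tip (a point): End of the lever's middle line, 100 mm from its hinge. The lever is 18 mm wide (x) and 12 mm thick.
- bowl: Bystander: matte black bowl, rim radius 65 mm, 55 mm tall; origin centre of the underside.
- dish_front: Bystander: clear glass dish, radius 42 mm, 35 mm tall; origin centre of the underside.
- dish_mid: Bystander: green glass dish, radius 40 mm, 35 mm tall; origin centre of the underside.
- spoon: Bystander: steel serving spoon, 200 mm long, along its x; origin centre of the underside.
- jar: Bystander: amber glass jar, radius 35 mm, 100 mm tall; origin centre of the underside.
Not all that is in view belongs to the job. Several things have the shape of the lid; the one meant has the colours described above.

How it is judged (in metres and radians):
On the way, in this order (a step that is already met when the one before it is completed fails the run):
1. the lid's tongue is under the lip (at least 6 mm in) with the lid still tilted more than 6 degrees (x of tongue_tip in the frame of press between -0.105 and -0.081 m and y of tongue_tip in the frame of press between -0.012 and 0.012 m and z of tongue_tip in the frame of press between 0.052 and 0.07 m and angle between lid's own z axis and vertical above 0.1 rad), for 0.1 s.
2. the lid lies flat on the box, tongue under the lip (x of tongue_tip in the frame of press between -0.105 and -0.081 m and y of tongue_tip in the frame of press between -0.012 and 0.012 m and z of tongue_tip in the frame of press between 0.054 and 0.062 m and z of lid in the frame of press between 0.054 and 0.062 m and angle between lid's own z axis and vertical below 0.035 rad), for 0.2 s.
3. the rod's foot rests on the flat lid, the clamp lever still unlocked (all of step 2 and z of stop_foot in the frame of lid between 0.0035 and 0.0085 m and value of joint clamp_lever below 0.4 rad), for 0.2 s.
4. the clamp lever is pressed down level, the foot still on the lid (all of step 2 and z of stop_foot in the frame of lid between 0.0035 and 0.0085 m and value of joint clamp_lever above 0.68 rad), for 0.2 s.
At the end, for the whole second after the job is handed in: The lid lies flat on the box (tilt under 2 degrees, height within 4 mm of the wall top) with its tongue at least 6 mm under the lip and within 12 mm of the middle, at rest; the stop rod's foot is within 2.5 mm of the lid's top face; the clamp lever is within 6 degrees of level (all of step 4 and linear speed of lid below 0.01 m/s); the robot touches nothing.
It fails at once if the stop rod is rammed down: its foot is on the lid and the lid is squeezed against the press with more than 80 N (z of stop_foot in the frame of lid between 0 and 0.0085 m and angle between lid's own z axis and vertical below 0.035 rad and contact force between press and lid above 80 N).
It fails at once if the bowl, a glass dish, the spoon or the jar is moved more than 30 mm (distance of any of bowl, dish_front, dish_mid, spoon, jar from where it was at the start of the episode above 0.03 m).
It also fails if it takes over 72 s, if anything falls off the work surface, if the arm or the gripper's body presses on something with over 40 N, if the wrist force passes 120 N, or if a joint passes its speed limit or range.

ROBOT

A 6-joint arm with a two-finger parallel gripper is mounted at the origin on the work surface. World frame = base frame: x ahead of the robot, y to its left, z up, the work surface at z = 0. Lengths are in mm, angles in rad, forces in N, time in s.
With the tool pointing down it reaches from about 300 to 775 mm from the base axis. Payload 14.6 kg.
Tool frame: the origin (TCP) lies midway between the tips of the shut fingers; the grasp point (between the pads) lies 19 mm behind it (manip.hold_point_z is the distance from the TCP to the grasp point, in mm); z points along the fingers, y is the direction in which the jaws open and shut (so a half turn about z gives the same grasp; the last joint's range is limited). The gripper opens to 94 mm and grips with 3 to 60 N. Pads are 16 mm wide; open, the fingers measure 119 mm over their backs; the gripper's body (75 mm by 177 mm) begins 78 mm behind the grasp point.
Start: joints at [1.136, 0.3, 1.521, -0, 1.321, -0.067], TCP at [197.757, 513.207, 205.446] pointing down, gripper open.
Joint ranges: [-3.03, 3.03], [-0.79, 2.21], [0.23, 2.52], [-1.04, 4.18], [0, 3.07], [-2.55, 2.55]. Speed limits (rad/s): [2.22, 2.22, 2.57, 3.14, 3.14, 3.14].

INTERFACE

Orientations are given as [roll, pitch, yaw] about the fixed x, y, z axes, in that order (R = Rz(yaw) Ry(pitch) Rx(roll)).
In Python, from cell import manip gives the robot as it stands.
- The arm moves only by the shell command python3 -m crank 'ROWS' [OPENING] [FORCE]. ROWS is JSON, a list of rows, each an object with "offset": the shift along the world's x, y, z in m, a list of three; "spin": the turn about the world's z in degrees. In form: [{"offset": [dx, dy, dz], "spin": spin}, ...]. A call has exactly 8 rows; each row is the pose to reach, as a shift and turn from the pose measured when the call began; what a row does not reach only later rows make up. A row lasts 1/12 s, in which the tool goes at most 41.7 mm and 7.16 degrees, less where a joint would pass 70% of its speed; a pose out of reach is approached as far as the arm can. A call with a gripper value outside its range is refused whole. OPENING is the opening, from 0 (shut) to 1 (fully open), set as the call begins (- or left out, the last holds). The fingers move at their own pace and stop on an object; FORCE is the grip in N (left out, the last holds). Time passes only in rows, so rows that repeat a pose let the fingers close, or fill a call up. It gives the time, the measured TCP pose, the force and the opening at its end, in the units of the state.
- manip.read_state(): the state, without advancing time (a new reading comes with each control period).
- manip.camera(name): name is "scene" or "side" or "wrist"; returns a dict with "pixels" (480x640x3 uint8, red, green, blue), "fx", "fy", "cx", "cy" (pixels), "extrinsics" (4x4, takes a point from world to camera coordinates); the wrist camera has in their place "hand_eye" (4x4, takes a point from camera to tool coordinates, whose origin is the TCP and whose axes are the flange's). Camera axes: x right, y down, z forward; pixel columns grow to the right and rows downward; lengths in mm; the calibration is good to about 2 mm. A picture is of the moment at which its call begins: read the wrist's pose just before it. There is no depth.
- manip.sign_off(): hands the job in, once; it reports no verdict.
Trained networks look in a picture, given as the dict that the camera call returned (one of the last four; its "shot" number tells which), for a name from the list of things; names that differ only in an ending like _2 or _b are one class to them, and where a whole thing is asked for, a point or a joint stands for the part that bears it (a point fixed in the world has none). Each returns a list of dicts, best first, with "conf" (0 to 1); they miss things now and then, are a little off and sometimes report something else, mostly with a low value. They report only what shows in the picture. A call takes as long as a camera call. They do not tell look-alikes from the thing itself.
- manip.search_frame(picture, name): "location" ([x, y, z] in mm, in world coordinates, good to about 4 mm: the middle of the surface that is visible of it).
- manip.masks_of(picture, name): "mask" (480x640 bool, what is visible of it).
The state is a dict: "clock": time; "joints": joint angles; "qd": joint speeds; "effort": joint torques, N m; "eef_pos": TCP position; "eef_rot": TCP orientation; "wrist_force": force on the tool from outside, world axes, zero at the start; "moment": the same for the moment, N m; "finger_gap": finger opening in mm.
Only numpy, scipy, OpenCV 4.12 (cv2) and the standard library are available. Lean on these libraries where they do the work, as an engineer would, in place of code of your own. Each camera call takes 0.05 s, during which the arm holds its last target. There are 200 camera calls.

## Working session

There is one attempt and no reset: what is moved stays moved. The work goes in short steps, Python scripts to look and compute and a shell command to move; the robot and the scene stay as the last step left them, time stands still between calls to the robot, and variables do not carry over. Pictures are saved under pics/ and viewed, about 8 in all and at most 12, crops included, and the job is handed in when it is done.

```bash
ls; mkdir -p pics
cat > h.py <<'E'
import numpy as np, cv2
from cell import manip
def shot(n,f):
    p=manip.camera(n); cv2.imwrite('pics/'+f,cv2.cvtColor(p['pixels'],cv2.COLOR_RGB2BGR)); return p
def find(p,names,k=4):
    for n in names:
        print(n,[(np.round(d['location']).tolist(),round(d['conf'],2)) for d in manip.search_frame(p,n)[:k]])
def proj(p,X):
    c=p['extrinsics']@np.append(X,1); return np.array([p['fx']*c[0]/c[2]+p['cx'],p['fy']*c[1]/c[2]+p['cy']])
E
python3 - <<'E'
from h import *
print(manip.read_state())
for n in('scene','side'):
    p=shot(n,n+'0.png'); print(n,np.round(p['extrinsics'],3).tolist(),p['fx'])
    find(p,['press','lid','lid_rest','stop_foot','knob_top','lever_tip','clamp_block','bowl','dish_front','dish_mid','spoon','jar'])
a=cv2.imread('pics/scene0.png');b=cv2.imread('pics/side0.png')
E
```

```text
pics
{'clock': 0.0, 'joints': array([ 1.13640587e+00,  3.00446941e-01,  1.52160210e+00,  1.98038192e-06,
        1.32071795e+00, -6.66145035e-02]), 'qd': array([-0.00120426,  0.00267174,  0.00074079, -0.00038313,  0.00177042,
       -0.00097033]), 'effort': array([ 1.19533186e-03, -5.31805408e+01, -3.52741063e+01,  7.09229009e-02,
        2.42983690e-02, -1.23315979e-05]), 'eef_pos': array([197.64064798, 512.96605742, 204.89069975]), 'eef_rot': array([-3.14042105e+00, -8.00840397e-05,  2.77381616e+00]), 'wrist_force': array([ 0.70622807, -0.38218503, -0.40255718]), 'moment': array([0.0066914 , 0.00206943, 0.01133289]), 'finger_gap': 94.07333922746359}
scene [[-0.005, 1.0, -0.014, 7.69], [0.801, -0.004, -0.598, -248.603], [-0.598, -0.015, -0.801, 1594.047], [0.0, 0.0, 0.0, 1.0]] 498.9375757191895
press [([611.0, 152.0, 61.0], 0.9), ([456.0, 7.0, 19.0], 0.23)]
lid [([597.0, -140.0, 77.0], 0.73), ([199.0, -348.0, 6.0], 0.69), ([357.0, -173.0, 4.0], 0.58)]
lid_rest [([645.0, -137.0, 24.0], 0.69)]
stop_foot [([599.0, 155.0, 304.0], 0.64)]
knob_top [([603.0, 158.0, 301.0], 0.7)]
lever_tip 
[... 392 characters left out ...]
9.164], [0.461, 0.439, -0.771, 1594.032], [0.0, 0.0, 0.0, 1.0]] 613.7258520230595
press [([577.0, 154.0, 53.0], 0.75)]
lid [([577.0, -152.0, 77.0], 0.94), ([341.0, -184.0, 5.0], 0.86), ([188.0, -354.0, 6.0], 0.81)]
lid_rest [([505.0, -180.0, 6.0], 0.93), ([574.0, 152.0, 50.0], 0.6)]
stop_foot [([588.0, 153.0, 292.0], 0.74)]
knob_top [([588.0, 152.0, 293.0], 0.86)]
lever_tip [([606.0, 215.0, 217.0], 0.51), ([577.0, 155.0, 52.0], 0.42)]
clamp_block [([573.0, 152.0, 51.0], 0.68)]
bowl [([626.0, 464.0, 30.0], 0.96)]
dish_front [([474.0, 12.0, 20.0], 0.79)]
dish_mid [([706.0, 0.0, 27.0], 0.89)]
spoon [([476.0, -437.0, 14.0], 0.94)]
jar [([626.0, 465.0, 29.0], 0.68), ([678.0, -420.0, 79.0], 0.57)]
```

View pics/scene0.png

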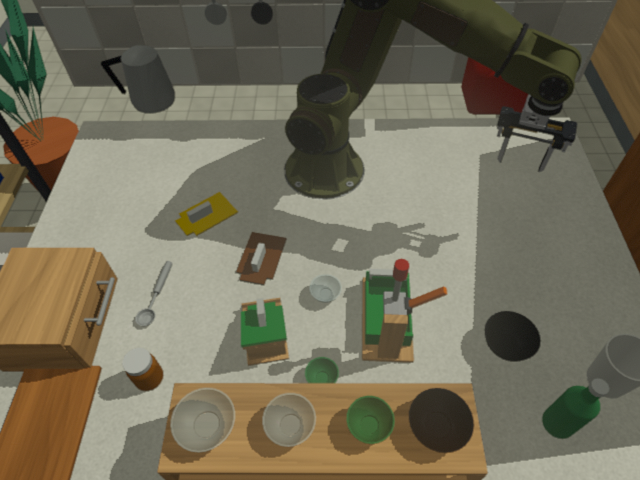

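View pics/side0.png

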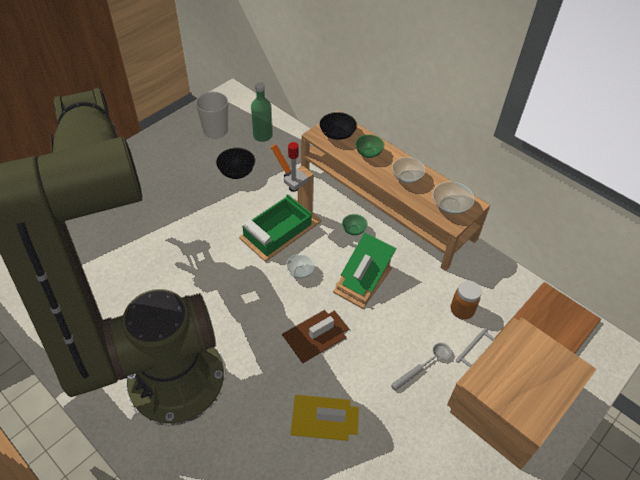

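The scene view shows the green press at about (388,310) with the lip near the robot. The green lid sits on its rest at (250,325). The brown lid at (262,258) and the yellow one at (207,212) are look-alikes. The side view agrees: press box at (280,225), green lid at (365,265). I'll go to a spot in front of the press for a wrist view.

```bash
python3 -m crank '[{"offset":[0.02,-0.03,0.015],"spin":3},{"offset":[0.04,-0.06,0.03],"spin":6},{"offset":[0.06,-0.09,0.045],"spin":9},{"offset":[0.08,-0.12,0.06],"spin":12},{"offset":[0.1,-0.15,0.075],"spin":15},{"offset":[0.12,-0.18,0.09],"spin":18},{"offset":[0.14,-0.21,0.105],"spin":21},{"offset":[0.16,-0.24,0.115],"spin":21}]' 1 && python3 -m crank '[{"offset":[0.015,-0.03,0.01],"spin":0},{"offset":[0.03,-0.06,0.02],"spin":0},{"offset":[0.045,-0.09,0.02],"spin":0},{"offset":[0.06,-0.12,0.02],"spin":0},{"offset":[0.06,-0.12,0.02],"spin":0},{"offset":[0.06,-0.12,0.02],"spin":0},{"offset":[0.06,-0.12,0.02],"spin":0},{"offset":[0.06,-0.12,0.02],"spin":0}]'
cat >> h.py <<'E'
from scipy.spatial.transform import Rotation as R
def wrist(f):
    s=manip.read_state(); p=manip.camera('wrist')
    T=np.eye(4); T[:3,:3]=R.from_euler('xyz',s['eef_rot']).as_matrix(); T[:3,3]=s['eef_pos']
    p['extrinsics']=np.linalg.inv(T@p['hand_eye'])
    cv2.imwrite('pics/'+f,cv2.cvtColor(p['pixels'],cv2.COLOR_RGB2BGR)); return p
def ray(p,uv,z):
    E=p['extrinsics'];d=E[:3,:3].T@np.array([(uv[0]-p['cx'])/p['fx'],(uv[1]-p['cy'])/p['fy'],1]);c=-E[:3,:3].T@E[:3,3]
    return c+d*(z-c[2])/d[2]
E
python3 - <<'E'
from h import *
p=wrist('w1.png'); print(np.round(p['hand_eye'],3).tolist(),p['fx'],manip.read_state()['eef_pos'])
find(p,['press','lid','knob_top','clamp_block'])
E
```

```text
clock: 1.97
eef_pos: [358.4, 271.7, 322.0]
eef_rot: [3.141, 0.002, -3.139]
wrist_force: [-0.8, 1.0, -0.4]
finger_gap: 94.4
clock: 2.63
eef_pos: [418.1, 152.5, 342.1]
eef_rot: [3.14, 0.002, -3.138]
wrist_force: [-1.0, 0.9, 0.5]
finger_gap: 94.3
[[-0.001, -0.966, -0.258, 75.315], [1.0, -0.001, -0.0, 1.245], [0.0, -0.258, 0.966, -178.308], [0.0, 0.0, 0.0, 1.0]] 366.96552274768 [418.04026183 152.61357885 342.11862691]
press [([558.0, 164.0, 48.0], 0.96), ([675.0, -4.0, 20.0], 0.7), ([605.0, 232.0, 237.0], 0.46), ([556.0, -137.0, 60.0], 0.45)]
lid [([347.0, -171.0, 10.0], 0.66), ([556.0, 164.0, 47.0], 0.63), ([557.0, -138.0, 61.0], 0.21)]
knob_top [([589.0, 154.0, 250.0], 0.89), ([673.0, -7.0, 21.0], 0.41)]
clamp_block [([556.0, 166.0, 48.0], 0.94)]
```

View pics/w1.png

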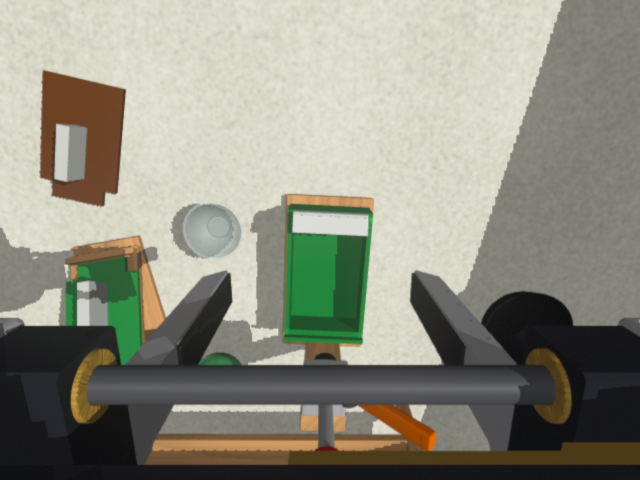

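The wrist view shows the press from above: lip at (293–369, 211–236), box down to (284–362, 343). The lid on its rest is at the left, around (95,290), partly hidden by the finger. I'll fit the press pose numerically.

```bash
cat > fit.py <<'E'
from h import *
s=manip.read_state();p=wrist('w1b.png');im=p['pixels'];hsv=cv2.cvtColor(im,cv2.COLOR_RGB2HSV)
roi=np.zeros((480,640),np.uint8);roi[186:350,270:390]=1
g=((hsv[...,0]>45)&(hsv[...,0]<80)&(hsv[...,1]>120)).astype(np.uint8)*roi
gp=cv2.findNonZero(g);hull=cv2.convexHull(gp);q=cv2.approxPolyDP(hull,5,True)[:,0]
print('green hull',q.tolist(),'@58',[np.round(ray(p,u,58)[:2],1).tolist() for u in q])
inner=roi.copy();inner[:]=0;inner[206:245,288:373]=1
w=((hsv[...,1]<40)&(hsv[...,2]>150)).astype(np.uint8)*inner
n,l,st,_=cv2.connectedComponentsWithStats(w);k=1+st[1:,4].argmax();
q=cv2.boxPoints(cv2.minAreaRect(cv2.findNonZero((l==k).astype(np.uint8))))
print('lip',q.round(1).tolist(),'@80',[np.round(ray(p,u,80)[:2],1).tolist() for u in q])
for u in [(286,194),(374,198)]: print('base',ray(p,u,12).round(1))
c=cv2.resize(im[185:350,270:440],None,fx=3.6,fy=3.6,interpolation=cv2.INTER_CUBIC);cv2.imwrite('pics/c1.png',cv2.cvtColor(c,cv2.COLOR_RGB2BGR))
E
python3 fit.py
```

```text
green hull [[371, 213], [361, 342], [285, 340], [289, 209]] @58 [[434.7, 218.2], [620.2, 211.2], [617.3, 103.9], [429.8, 113.2]]
lip [[292.1000061035156, 232.0], [293.20001220703125, 210.60000610351562], [368.0, 214.39999389648438], [367.0, 235.6999969482422]] @80 [[454.5, 118.4], [427.6, 120.1], [432.0, 211.5], [459.1, 211.2]]
base [417.3 105.5  12. ]
base [422.6 228.1  12. ]
```

```bash
python3 -m crank '[{"offset":[0,-0.04,0],"spin":0},{"offset":[0,-0.08,0],"spin":0},{"offset":[0,-0.12,0],"spin":0},{"offset":[0,-0.16,0],"spin":0},{"offset":[0,-0.2,0],"spin":0},{"offset":[0,-0.24,0],"spin":0},{"offset":[0,-0.28,0],"spin":0},{"offset":[0,-0.29,0],"spin":0}]'
python3 - <<'E'
from h import *
p=wrist('w2.png');print(manip.read_state()['eef_pos'])
find(p,['lid','lid_rest'])
im=p['pixels'];hsv=cv2.cvtColor(im,cv2.COLOR_RGB2HSV)
m=manip.masks_of(p,'lid')
for d in m[:3]: print(d['conf'],cv2.boundingRect(d['mask'].astype(np.uint8)))
c=cv2.resize(im[170:400,220:440],None,fx=2.6,fy=2.6,interpolation=cv2.INTER_CUBIC);cv2.imwrite('pics/c2.png',cv2.cvtColor(c,cv2.COLOR_RGB2BGR))
E
```

```text
clock: 3.6
eef_pos: [417.8, -141.8, 341.8]
eef_rot: [3.141, 0.001, -3.142]
wrist_force: [-0.1, 0.6, -0.4]
finger_gap: 94.1
[ 417.95217102 -141.13548983  341.67221873]
lid [([348.0, -174.0, 12.0], 0.97), ([578.0, -144.0, 72.0], 0.93), ([213.0, -355.0, 7.0], 0.64)]
lid_rest [([503.0, -165.0, 23.0], 0.85)]
0.62 (88, 0, 141, 81)
0.61 (276, 258, 89, 107)
0.59 (252, 73, 95, 134)
```

View pics/c2.png

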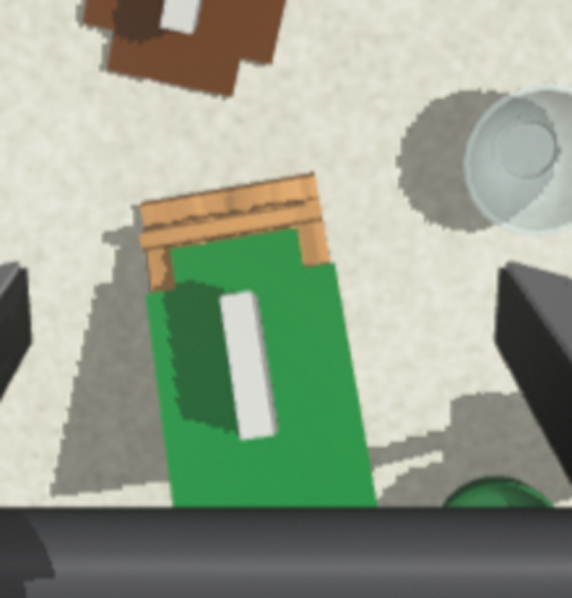

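The crop shows the lid's tongue end at crop (172,250)–(298,230), the plate shoulders at (147,293) and (334,264), and the rib top from (222–250, 294) to (241–275, 437). The lid is yawed. I'll fit its pose from these corners.

Run:
```python
from h import *
from scipy.optimize import least_squares
p=wrist('w2b.png');s=manip.read_state();print(s['eef_pos'])
M=np.array([(-69,-35,6),(-69,35,6),(-47,-52,6),(-47,52,6),(-35,-8,42),(-35,8,42),(35,-8,42),(35,8,42)],float)
c=np.array([(172,250),(298,230),(147,293),(334,264),(222,297),(250,291),(241,440),(275,434)])
uv=c/2.6+[220,170]
def mod(q):
    Rm=R.from_euler('ZY',[q[3],-q[4]]).as_matrix()
    return [proj(p,Rm@m+q[:3]) for m in M]
for free in (0,1):
    f=lambda q:(np.array(mod(np.append(q,np.radians(28)) if not free else q))-uv).ravel()
    r=least_squares(f,[560,-140,60,0.1]+([.49] if free else []),x_scale=[100,100,100,1]+([1] if free else []))
    print(r.x.round(3),f(r.x).round(1).reshape(-1,2).tolist())
```

```text
[ 418.41008315 -136.71038273  342.17687564]
[ 5.76160e+02 -1.39275e+02  5.01730e+01  1.73000e-01] [[0.0, -0.1], [-0.2, -0.3], [-0.1, 0.5], [0.3, -0.1], [-0.4, 0.0], [0.9, 0.4], [0.1, -0.3], [-0.6, 0.0]]
[ 5.76049e+02 -1.39260e+02  5.05630e+01  1.74000e-01  4.91000e-01] [[0.0, -0.1], [-0.2, -0.3], [-0.1, 0.5], [0.3, -0.1], [-0.4, -0.0], [0.9, 0.3], [0.1, -0.4], [-0.6, 0.0]]
```

```bash
python3 -m crank '[{"offset":[0.03,-0.002,-0.02],"spin":2},{"offset":[0.06,-0.004,-0.045],"spin":4},{"offset":[0.085,-0.006,-0.075],"spin":6},{"offset":[0.11,-0.008,-0.105],"spin":8},{"offset":[0.13,-0.0085,-0.14],"spin":9},{"offset":[0.147,-0.0085,-0.175],"spin":9.9},{"offset":[0.147,-0.0085,-0.195],"spin":9.9},{"offset":[0.147,-0.0085,-0.195],"spin":9.9}]' 1 60
python3 - <<'E'
from h import *
s=manip.read_state();print(s['eef_pos'],s['eef_rot'],np.array([565.3,-145.5,61.3])-s['eef_pos'])
p=shot('side','s1.png');c=p['pixels'][180:330,290:440];cv2.imwrite('pics/c3.png',cv2.cvtColor(cv2.resize(c,None,fx=4,fy=4),cv2.COLOR_RGB2BGR))
E
```

```text
clock: 4.52
eef_pos: [564.2, -142.6, 142.3]
eef_rot: [3.137, -0.005, -2.962]
wrist_force: [-0.9, 0.7, 0.2]
finger_gap: 94.3
[ 564.20609784 -142.62046664  142.34397594] [ 3.13667791 -0.00495647 -2.96193506] [  1.09390216  -2.87953336 -81.04397594]
```

View pics/c3.png

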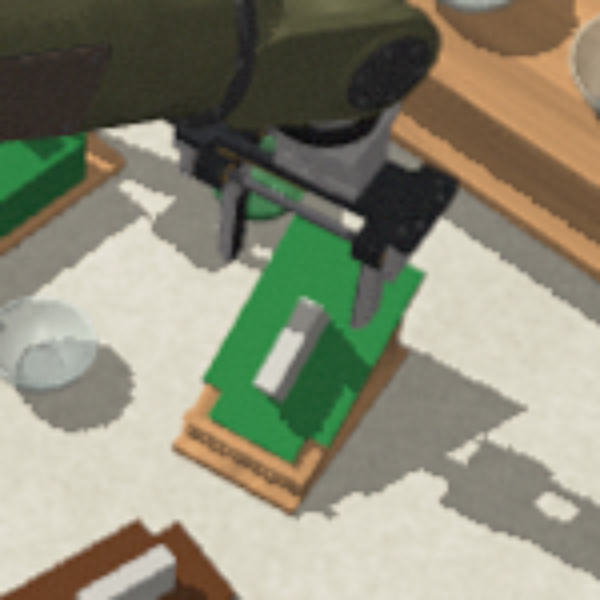

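The crop shows the fingers at (230,225) and (370,290), straddling the rib. I'll descend and grip.

```bash
python3 -m crank '[{"offset":[0.001,-0.003,-0.02],"spin":0},{"offset":[0.001,-0.003,-0.04],"spin":0},{"offset":[0.001,-0.003,-0.055],"spin":0},{"offset":[0.001,-0.003,-0.068],"spin":0},{"offset":[0.001,-0.003,-0.076],"spin":0},{"offset":[0.001,-0.003,-0.081],"spin":0},{"offset":[0.001,-0.003,-0.081],"spin":0},{"offset":[0.001,-0.003,-0.081],"spin":0}]' 1 60
python3 -m crank '[{"offset":[0,0,0],"spin":0},{"offset":[0,0,0],"spin":0},{"offset":[0,0,0],"spin":0},{"offset":[0,0,0],"spin":0},{"offset":[0,0,0],"spin":0},{"offset":[0,0,0],"spin":0},{"offset":[0,0,0],"spin":0},{"offset":[0,0,0],"spin":0}]' 0 60
```

```text
clock: 5.23
eef_pos: [566.4, -146.2, 66.0]
eef_rot: [3.139, -0.0, -2.962]
wrist_force: [0.5, -0.1, 0.5]
finger_gap: 94.0
clock: 5.9
eef_pos: [566.4, -146.2, 65.9]
eef_rot: [3.139, -0.0, -2.962]
wrist_force: [0.7, -0.7, 0.1]
finger_gap: 44.0
```

```bash
python3 -m crank '[{"offset":[0,0,-0.002],"spin":0},{"offset":[0,0,-0.004],"spin":0},{"offset":[0,0,-0.004],"spin":0},{"offset":[0,0,-0.004],"spin":0},{"offset":[0,0,-0.004],"spin":0},{"offset":[0,0,-0.004],"spin":0},{"offset":[0,0,-0.004],"spin":0},{"offset":[0,0,-0.004],"spin":0}]' 0 60
python3 -m crank '[{"offset":[0,0,0],"spin":0},{"offset":[0,0,0],"spin":0},{"offset":[0,0,0.005],"spin":0},{"offset":[0.003,0,0.015],"spin":0},{"offset":[0.006,0,0.03],"spin":0},{"offset":[0.006,0,0.04],"spin":0},{"offset":[0.006,0,0.05],"spin":0},{"offset":[0.006,0,0.05],"spin":0}]' 0 60
```

```text
clock: 6.57
eef_pos: [566.5, -147.0, 63.1]
eef_rot: [3.141, 0.0, -2.962]
wrist_force: [-7.2, -2.4, 14.8]
finger_gap: 15.6
clock: 7.23
eef_pos: [573.3, -147.2, 115.5]
eef_rot: [-3.141, 0.003, -2.962]
wrist_force: [1.6, -0.2, -1.6]
finger_gap: 15.9
```

Run:
```python
from h import *
s=manip.read_state();print(s['eef_pos'],s['wrist_force'])
p=wrist('w3.png');c=p['pixels'][200:400,190:450];cv2.imwrite('pics/c4.png',cv2.cvtColor(cv2.resize(c,None,fx=3,fy=3,interpolation=cv2.INTER_CUBIC),cv2.COLOR_RGB2BGR))
from scipy.optimize import least_squares
obs={}
a=np.linspace(0,2*np.pi,40)
ps={}
for n in('scene','side'):
    q=manip.camera(n);hsv=cv2.cvtColor(q['pixels'],cv2.COLOR_RGB2HSV)
    m=(((hsv[...,0]<6)|(hsv[...,0]>172))&(hsv[...,1]>150)&(hsv[...,2]>60)).astype(np.uint8)
    roi=np.zeros_like(m)
    if n=='scene': roi[240:300,370:430]=1
    else: roi[130:180,270:320]=1
    x,y,w,h=cv2.boundingRect(m*roi);obs[n]=(x-.5,y-.5,x+w-.5,y+h-.5);ps[n]=q;print(n,obs[n])
def f(v):
    o=[]
    for n in ps:
        P=np.array([proj(ps[n],[v[0]+15*np.cos(t),v[1]+15*np.sin(t),v[2]+z]) for t in a for z in(0,-40)])
        o+=list(np.r_[P.min(0),P.max(0)]-obs[n])
    return o
r=least_squares(f,[590,158,325],x_scale=[10,10,10]);print(r.x.round(1),np.round(r.fun,1))
```

```text
[ 573.32435487 -147.16426814  115.50538114] [ 1.61438222 -0.17426737 -1.5553569 ]
scene (394.5, 259.5, 407.5, 269.5)
side (287.5, 141.5, 297.5, 157.5)
[587.4 157.5 331.4] [-2.6 -6.6  1.9  7.3 -1.1 -1.1 -0.1  1.1]
```

View pics/c4.png

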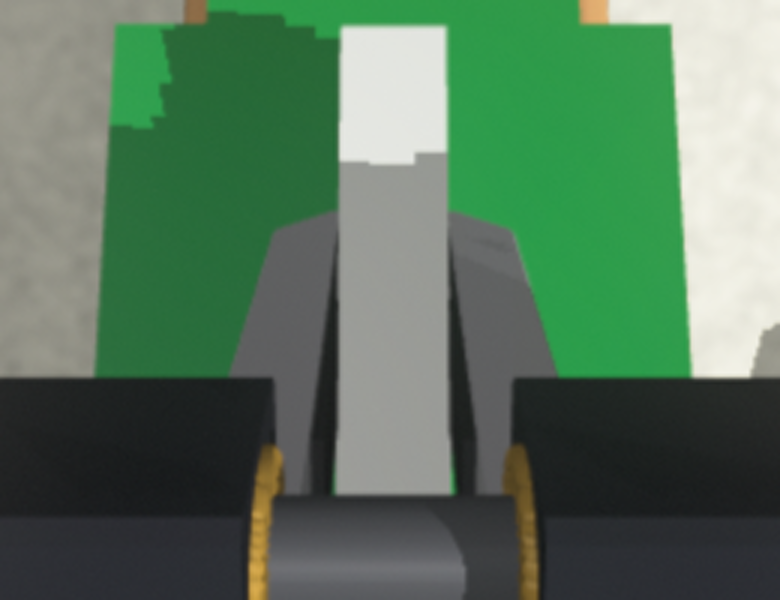

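The crop shows the rib held centrally between the pads, rib near end at crop (340–447, 25) and shoulders at (115,24) and (671,24). I'll fit the tilt and the tongue-tip position in the tool frame.

```bash
cat > lidfit.py <<'E'
from h import *
from scipy.optimize import least_squares
def lidfit(p,uvs,M,yaw,x0):
    def f(q):
        Rm=R.from_euler('ZY',[yaw+q[4],-q[3]]).as_matrix()
        return (np.array([proj(p,Rm@m+q[:3]) for m in M])-uvs).ravel()
    r=least_squares(f,x0,x_scale=[10,10,10,.1,.1]);Rm=R.from_euler('ZY',[yaw+r.x[4],-r.x[3]]).as_matrix()
    return r.x,r.fun.reshape(-1,2),Rm@[-69,0,0]+r.x[:3]
E
python3 - <<'E'
from lidfit import *
p=wrist('w4.png');s=manip.read_state();print(s['eef_pos'])
hsv=cv2.cvtColor(p['pixels'],cv2.COLOR_RGB2HSV)
g=((hsv[...,0]>45)&(hsv[...,0]<80)&(hsv[...,1]>100)&(hsv[...,2]>50))
for u in(265,280,300,320,340,360,375): 
    v=np.where(g[120:330,u])[0]; print(u,120+v.min() if len(v) else None,end='; ')
print()
for v in(190,195,200,204,215,300,320):
    u=np.where(g[v,190:450])[0]; print(v,(190+u.min(),190+u.max()) if len(u) else None,end='; ')
E
```

```text
[ 572.08924579 -146.84689643  112.4306185 ]
265 171; 280 172; 300 171; 320 172; 340 172; 360 172; 375 171; 
190 (np.int64(259), np.int64(382)); 195 (np.int64(259), np.int64(382)); 200 (np.int64(259), np.int64(382)); 204 (np.int64(259), np.int64(382)); 215 (np.int64(228), np.int64(413)); 300 (np.int64(224), np.int64(418)); 320 (np.int64(222), np.int64(419));
```

Run:
```python
from lidfit import *
p=wrist('w5.png');s=manip.read_state();t=s['eef_pos'];print(t)
M=np.array([(-69,-35,6),(-69,35,6),(-47,-52,6),(-47,52,6),(-35,-8,42),(-35,8,42)],float)
uv=np.array([(258.7,171),(382.3,171),(228,208),(413.7,208),(303.3,208.3),(339,208.3)])
x,r,tip=lidfit(p,uv,M,.18,[575,-147,100,.45,0]);print(x.round(3),r.round(1).tolist(),tip.round(1),(tip-t).round(1))
```

```text
[ 572.09961773 -146.9061633   112.39397626]
[ 5.77837e+02 -1.44451e+02  1.06033e+02  4.96000e-01 -1.00000e-03] [[0.8, 0.1], [-0.3, 0.1], [-0.5, -0.1], [0.4, -0.2], [0.1, 0.1], [-0.4, 0.0]] [ 518.1 -155.2   73.2] [-54.   -8.3 -39.2]
```

```bash
python3 -m crank '[{"offset":[0,0.01,0.005],"spin":0},{"offset":[-0.008,0.03,0.005],"spin":-2},{"offset":[-0.016,0.055,0.004],"spin":-5},{"offset":[-0.025,0.08,0.002],"spin":-8},{"offset":[-0.034,0.105,0],"spin":-11},{"offset":[-0.042,0.125,-0.002],"spin":-12.8},{"offset":[-0.047,0.14,-0.004],"spin":-12.8},{"offset":[-0.047,0.147,-0.005],"spin":-12.8}]' && python3 -m crank '[{"offset":[0,0,0],"spin":0},{"offset":[0,0,0],"spin":0},{"offset":[0,0,0],"spin":0},{"offset":[0,0,0],"spin":0},{"offset":[0,0,0],"spin":0},{"offset":[0,0,0],"spin":0},{"offset":[0,0,0],"spin":0},{"offset":[0,0,0],"spin":0}]'
```

```text
clock: 8.15
eef_pos: [524.1, 2.4, 107.3]
eef_rot: [3.14, -0.002, 3.099]
wrist_force: [1.0, -0.5, -1.4]
finger_gap: 15.6
clock: 8.82
eef_pos: [524.1, 2.1, 107.3]
eef_rot: [3.14, -0.002, 3.099]
wrist_force: [-0.0, 0.1, -2.4]
finger_gap: 15.4
```

```bash
python3 -m crank '[{"offset":[0,0.012,0],"spin":0},{"offset":[0,0.035,0],"spin":0},{"offset":[0,0.06,0],"spin":0},{"offset":[0,0.085,0],"spin":0},{"offset":[0,0.11,0],"spin":0},{"offset":[0,0.135,0],"spin":0},{"offset":[0,0.15,0],"spin":0},{"offset":[0,0.158,0],"spin":0}]' && python3 -m crank '[{"offset":[0,0,0],"spin":0},{"offset":[0,0,0],"spin":0},{"offset":[0,0,0],"spin":0},{"offset":[0,0,0],"spin":0},{"offset":[0,0,0],"spin":0},{"offset":[0,0,0],"spin":0},{"offset":[0,0,0],"spin":0},{"offset":[0,0,0],"spin":0}]'
python3 - <<'E'
from h import *
s=manip.read_state();print(s['eef_pos'],s['wrist_force'])
p=wrist('w6.png');c=p['pixels'][130:330,190:450];cv2.imwrite('pics/c5.png',cv2.cvtColor(cv2.resize(c,None,fx=3,fy=3,interpolation=cv2.INTER_CUBIC),cv2.COLOR_RGB2BGR))
E
```

```text
clock: 9.48
eef_pos: [523.7, 162.5, 107.2]
eef_rot: [3.14, -0.002, 3.1]
wrist_force: [-0.9, -0.6, -2.5]
finger_gap: 16.2
clock: 10.15
eef_pos: [523.8, 162.3, 107.3]
eef_rot: [3.14, -0.002, 3.1]
wrist_force: [0.1, 1.4, -2.0]
finger_gap: 15.5
[523.7938906  162.33338635 107.28708933] [ 0.06133875  1.44003535 -2.02191546]
```

View pics/c5.png

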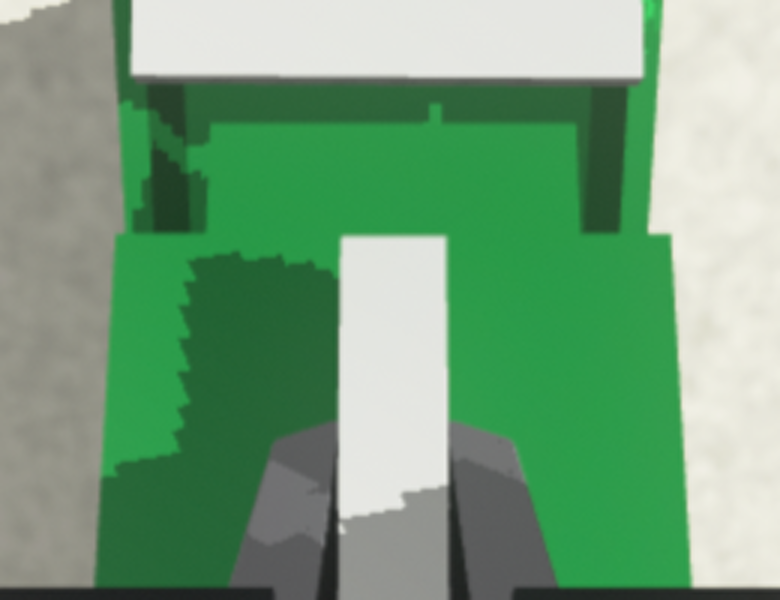

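The crop shows the tongue end at (207–577, 123), centred in front of the lip edge at (132–643, 78), about 10 mm short of the mouth. I'll lower it, then slide it in.

```bash
python3 -m crank '[{"offset":[0,0,-0.002],"spin":0},{"offset":[0,0,-0.004],"spin":0},{"offset":[0,0,-0.006],"spin":0},{"offset":[0,0,-0.007],"spin":0},{"offset":[0,0,-0.007],"spin":0},{"offset":[0,0,-0.007],"spin":0},{"offset":[0,0,-0.007],"spin":0},{"offset":[0,0,-0.007],"spin":0}]' && python3 -m crank '[{"offset":[-0.003,0,0],"spin":0},{"offset":[-0.006,0,0],"spin":0},{"offset":[-0.009,0,0],"spin":0},{"offset":[-0.012,0,0],"spin":0},{"offset":[-0.015,0,0],"spin":0},{"offset":[-0.018,0,0],"spin":0},{"offset":[-0.018,0,0],"spin":0},{"offset":[-0.018,0,0],"spin":0}]'
```

```text
clock: 10.87
eef_pos: [523.8, 162.4, 100.3]
eef_rot: [3.14, -0.002, 3.1]
wrist_force: [0.7, 0.2, -2.1]
finger_gap: 15.4
clock: 11.53
eef_pos: [505.7, 162.5, 100.5]
eef_rot: [3.139, -0.001, 3.1]
wrist_force: [0.7, -0.2, -2.3]
finger_gap: 15.4
```

```bash
python3 -m crank '[{"offset":[-0.002,0,0],"spin":0},{"offset":[-0.004,0,0],"spin":0},{"offset":[-0.006,0,0],"spin":0},{"offset":[-0.008,0,0],"spin":0},{"offset":[-0.008,0,0],"spin":0},{"offset":[-0.008,0,0],"spin":0},{"offset":[-0.008,0,0],"spin":0},{"offset":[-0.008,0,0],"spin":0}]'
python3 - <<'E'
from h import *
s=manip.read_state();print(s['eef_pos'],s['wrist_force'])
p=wrist('w7.png');c=p['pixels'][130:330,190:450];c=cv2.resize(c,None,fx=2.5,fy=2.5,interpolation=cv2.INTER_CUBIC)
q=shot('side','s2.png');d=cv2.resize(q['pixels'][190:265,230:330],None,fx=4.5,fy=4.5,interpolation=cv2.INTER_CUBIC)
a=np.zeros((500,800,3),np.uint8);h=c[:,150:500];a[:h.shape[0],:350]=h;a[:d.shape[0],350:]=d
cv2.imwrite('pics/c6.png',cv2.cvtColor(a,cv2.COLOR_RGB2BGR))
E
```

```text
clock: 12.2
eef_pos: [498.4, 162.4, 100.4]
eef_rot: [3.139, 0.001, 3.1]
wrist_force: [6.0, 0.1, -8.5]
finger_gap: 16.0
[498.41219607 162.40357344 100.40297454] [ 5.95078561  0.13690115 -8.46616687]
```

View pics/c6.png

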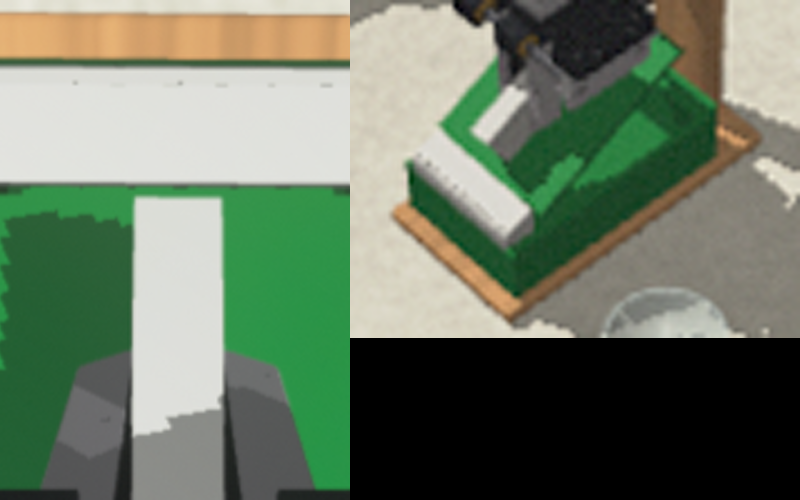

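The wrist half shows the tongue under the lip, with the shoulder at (175,190) just at the mouth. The side half shows the far end still raised. Now I'll swing it down along an arc with a lighter grip.

```bash
python3 -m crank '[{"offset":[0.002,0,-0.002],"spin":0},{"offset":[0.004,0,-0.005],"spin":0},{"offset":[0.006,0,-0.0075],"spin":0},{"offset":[0.008,0,-0.01],"spin":0},{"offset":[0.0095,0,-0.012],"spin":0},{"offset":[0.011,0,-0.0145],"spin":0},{"offset":[0.011,0,-0.0145],"spin":0},{"offset":[0.011,0,-0.0145],"spin":0}]' 0 15
python3 - <<'E'
from h import *
s=manip.read_state();print(s['eef_pos'],s['wrist_force'])
p=wrist('w8.png')
im=p['pixels'];hsv=cv2.cvtColor(im,cv2.COLOR_RGB2HSV)
w=((hsv[...,1]<40)&(hsv[...,2]>120))
c=w[100:330,322];d=np.flatnonzero(np.diff(c.astype(int)));print('edges col322',100+d)
g=((hsv[...,0]>45)&(hsv[...,0]<80)&(hsv[...,1]>100)&(hsv[...,2]>50))
for v in(215,230,260,290):
    u=np.where(g[v])[0];print(v,u.min(),u.max())
E
```

```text
clock: 12.97
eef_pos: [509.3, 162.4, 85.6]
eef_rot: [3.139, 0.0, 3.1]
wrist_force: [0.5, -0.2, -2.6]
finger_gap: 16.2
[509.2928191  162.39365561  85.55696745] [ 0.4716016  -0.23108841 -2.59818171]
edges col322 [117 137 186 216]
215 224 417
230 224 417
260 224 417
290 224 417
```

Plate edges are now parallel in the wrist view. With the camera tilted 15°, that puts the lid tilt at about 15°, so the swing is going as planned. I'll carry on to flat.

```bash
python3 -m crank '[{"offset":[0.0015,0,-0.003],"spin":0},{"offset":[0.003,0,-0.0055],"spin":0},{"offset":[0.0045,0,-0.008],"spin":0},{"offset":[0.006,0,-0.0105],"spin":0},{"offset":[0.007,0,-0.013],"spin":0},{"offset":[0.008,0,-0.0155],"spin":0},{"offset":[0.009,0,-0.018],"spin":0},{"offset":[0.009,0,-0.018],"spin":0}]' 0 15
python3 -m crank '[{"offset":[0,0,-0.001],"spin":0},{"offset":[0.001,0,-0.002],"spin":0},{"offset":[0.001,0,-0.003],"spin":0},{"offset":[0.001,0,-0.004],"spin":0},{"offset":[0.001,0,-0.004],"spin":0},{"offset":[0.001,0,-0.004],"spin":0},{"offset":[0.001,0,-0.004],"spin":0},{"offset":[0.001,0,-0.004],"spin":0}]' 0 10
python3 - <<'E'
from h import *
s=manip.read_state();print(s['eef_pos'],s['wrist_force'])
p=wrist('w9.png');c=p['pixels'][130:330,190:450];c=cv2.resize(c,None,fx=2.5,fy=2.5,interpolation=cv2.INTER_CUBIC)
q=shot('side','s3.png');d=cv2.resize(q['pixels'][190:265,230:330],None,fx=4.5,fy=4.5,interpolation=cv2.INTER_CUBIC)
a=np.zeros((500,800,3),np.uint8);h=c[:,150:500];a[:h.shape[0],:350]=h;a[:d.shape[0],350:]=d
cv2.imwrite('pics/c7.png',cv2.cvtColor(a,cv2.COLOR_RGB2BGR))
E
```

```text
clock: 13.68
eef_pos: [518.1, 162.4, 67.0]
eef_rot: [3.139, -0.001, 3.1]
wrist_force: [0.3, -0.8, -1.7]
finger_gap: 15.5
clock: 14.35
eef_pos: [519.4, 162.4, 64.2]
eef_rot: [3.139, 0.0, 3.1]
wrist_force: [-4.0, -1.9, 15.0]
finger_gap: 15.5
[519.37375147 162.43552068  64.22083526] [-3.97430403 -1.88144245 15.04027762]
```

View pics/c7.png

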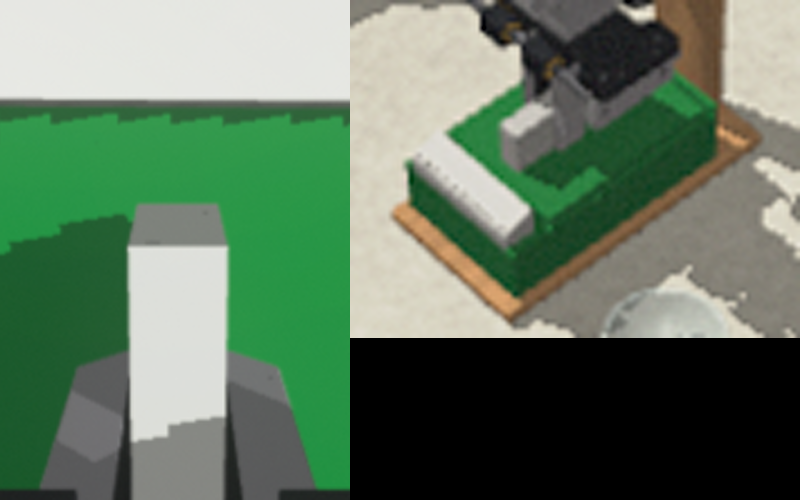

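The side half shows the lid flat in the box, and the wrist half shows the rib end upright, with 15 N of contact. I'll release and rise.

```bash
python3 -m crank '[{"offset":[0,0,0.001],"spin":0},{"offset":[0,0,0.001],"spin":0},{"offset":[0,0,0.001],"spin":0},{"offset":[0,0,0.001],"spin":0},{"offset":[0,0,0.001],"spin":0},{"offset":[0,0,0.003],"spin":0},{"offset":[0,0,0.006],"spin":0},{"offset":[0,0,0.01],"spin":0}]' 0.5
python3 -m crank '[{"offset":[-0.005,0,0.02],"spin":0},{"offset":[-0.01,0,0.05],"spin":0},{"offset":[-0.02,0,0.08],"spin":0},{"offset":[-0.03,0,0.11],"spin":0},{"offset":[-0.04,0,0.14],"spin":0},{"offset":[-0.05,0,0.17],"spin":0},{"offset":[-0.055,0,0.19],"spin":0},{"offset":[-0.055,0,0.19],"spin":0}]'
python3 -m crank '[{"offset":[0,0,0],"spin":0},{"offset":[0,0,0],"spin":0},{"offset":[0,0,0],"spin":0},{"offset":[0,0,0],"spin":0},{"offset":[0,0,0],"spin":0},{"offset":[0,0,0],"spin":0},{"offset":[0,0,0],"spin":0},{"offset":[0,0,0],"spin":0}]' 0
python3 - <<'E'
from h import *
s=manip.read_state();print(s['eef_pos'],s['wrist_force'])
p=wrist('w10.png');c=p['pixels'][120:360,180:460];cv2.imwrite('pics/c8.png',cv2.cvtColor(cv2.resize(c,None,fx=2.5,fy=2.5,interpolation=cv2.INTER_CUBIC),cv2.COLOR_RGB2BGR))
E
```

```text
clock: 15.12
eef_pos: [519.3, 162.4, 74.3]
eef_rot: [3.139, -0.0, 3.1]
wrist_force: [-0.5, 0.2, -0.0]
finger_gap: 47.0
clock: 15.78
eef_pos: [464.7, 162.8, 269.3]
eef_rot: [3.137, 0.007, 3.1]
wrist_force: [0.5, -0.6, 0.4]
finger_gap: 46.9
clock: 16.45
eef_pos: [464.7, 162.8, 269.1]
eef_rot: [3.137, 0.007, 3.1]
wrist_force: [0.9, -0.5, -0.9]
finger_gap: 0.2
[464.67193171 162.78787741 269.14418582] [ 0.85933627 -0.45672332 -0.92060565]
```

View pics/c8.png

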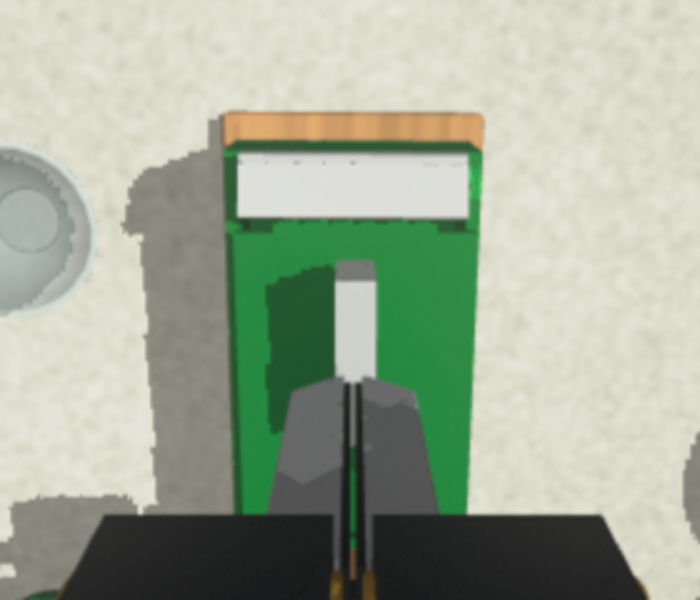

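Run:
```python
from h import *
p=wrist('w11.png')
o=np.array([530.5,161.4]);c,s=np.cos(-.044),np.sin(-.044)
def pf(u,z):
    X=ray(p,np.array(u)/2.5+[180,120],z)[:2]-o; return np.round([c*X[0]+s*X[1],-s*X[0]+c*X[1]],1)
print('rib end top',pf((356,281),100),'bottom',pf((356,261),64),'shoulder mid',pf((351,233),64),'lip mouth',pf((353,219),80))
```

```text
rib end top [-52.    2.1] bottom [-51.5   2.4] shoulder mid [-63.7   0.2] lip mouth [-72.8   0.9]
```

Rib end top and bottom both come out at x≈−52, so the lid is flat, with the tip at about −86 to −88 (11–13 mm in). Next is the knob. I'll push it from above with the fingers shut.

```bash
python3 -m crank '[{"offset":[0,0,0.03],"spin":0},{"offset":[0,0,0.06],"spin":0},{"offset":[0.01,-0.001,0.085],"spin":0},{"offset":[0.035,-0.002,0.09],"spin":0},{"offset":[0.065,-0.003,0.09],"spin":0},{"offset":[0.095,-0.004,0.09],"spin":0},{"offset":[0.115,-0.0045,0.09],"spin":0},{"offset":[0.125,-0.0045,0.09],"spin":0}]' 0
python3 -m crank '[{"offset":[0,0,0],"spin":0},{"offset":[0,0,0],"spin":0},{"offset":[0,0,0],"spin":0},{"offset":[0,0,0],"spin":0},{"offset":[0,0,0],"spin":0},{"offset":[0,0,0],"spin":0},{"offset":[0,0,0],"spin":0},{"offset":[0,0,0],"spin":0}]' 0
python3 - <<'E'
from h import *
q=shot('side','s4.png');d=cv2.resize(q['pixels'][90:240,220:370],None,fx=3.6,fy=3.6,interpolation=cv2.INTER_CUBIC)
cv2.imwrite('pics/c9.png',cv2.cvtColor(d,cv2.COLOR_RGB2BGR))
E
```

```text
clock: 17.22
eef_pos: [591.5, 157.9, 358.0]
eef_rot: [3.138, 0.005, 3.1]
wrist_force: [-1.0, 0.5, -0.0]
finger_gap: 0.3
clock: 17.88
eef_pos: [591.4, 157.9, 358.2]
eef_rot: [3.138, 0.006, 3.1]
wrist_force: [-0.0, -0.1, -0.9]
finger_gap: 0.3
```

View pics/c9.png

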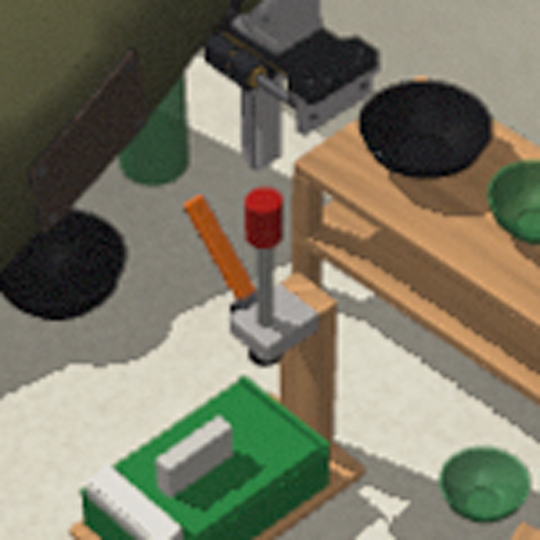

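The side crop shows the shut fingers directly over the red knob at (265,200), and the lid lying flat in the box. I'll push down.

```bash
python3 -m crank '[{"offset":[-0.001,0,-0.012],"spin":0},{"offset":[-0.001,0,-0.024],"spin":0},{"offset":[-0.001,0,-0.036],"spin":0},{"offset":[-0.001,0,-0.048],"spin":0},{"offset":[-0.001,0,-0.06],"spin":0},{"offset":[-0.001,0,-0.072],"spin":0},{"offset":[-0.001,0,-0.084],"spin":0},{"offset":[-0.001,0,-0.09],"spin":0}]' 0
python3 -m crank '[{"offset":[0,0,-0.003],"spin":0},{"offset":[0,0,-0.006],"spin":0},{"offset":[0,0,-0.009],"spin":0},{"offset":[0,0,-0.012],"spin":0},{"offset":[0,0,-0.015],"spin":0},{"offset":[0,0,-0.018],"spin":0},{"offset":[0,0,-0.02],"spin":0},{"offset":[0,0,-0.02],"spin":0}]' 0
```

```text
clock: 18.6
eef_pos: [590.4, 158.0, 267.3]
eef_rot: [3.138, 0.005, 3.1]
wrist_force: [0.1, -0.4, 4.2]
finger_gap: 0.5
clock: 19.27
eef_pos: [590.3, 157.9, 246.7]
eef_rot: [3.138, 0.005, 3.1]
wrist_force: [1.0, 0.7, -0.4]
finger_gap: 0.6
```

```bash
python3 -m crank '[{"offset":[0,0,-0.001],"spin":0},{"offset":[0,0,-0.002],"spin":0},{"offset":[0,0,-0.003],"spin":0},{"offset":[0,0,-0.004],"spin":0},{"offset":[0,0,-0.005],"spin":0},{"offset":[0,0,-0.006],"spin":0},{"offset":[0,0,-0.007],"spin":0},{"offset":[0,0,-0.008],"spin":0}]' 0
python3 -m crank '[{"offset":[0,0,0],"spin":0},{"offset":[0,0,0],"spin":0},{"offset":[0,0,-0.0005],"spin":0},{"offset":[0,0,-0.0005],"spin":0},{"offset":[0,0,-0.001],"spin":0},{"offset":[0,0,-0.001],"spin":0},{"offset":[0,0,-0.0015],"spin":0},{"offset":[0,0,-0.0015],"spin":0}]' 0
```

```text
clock: 19.93
eef_pos: [590.3, 158.0, 238.7]
eef_rot: [3.138, 0.005, 3.1]
wrist_force: [-1.1, -0.1, 4.4]
finger_gap: 0.4
clock: 20.6
eef_pos: [590.4, 157.9, 237.2]
eef_rot: [3.138, 0.005, 3.1]
wrist_force: [-0.4, -0.6, 3.0]
finger_gap: 0.4
```

```bash
python3 -m crank '[{"offset":[0,0,-0.0003],"spin":0},{"offset":[0,0,-0.0006],"spin":0},{"offset":[0,0,-0.0009],"spin":0},{"offset":[0,0,-0.0012],"spin":0},{"offset":[0,0,-0.0012],"spin":0},{"offset":[0,0,-0.0012],"spin":0},{"offset":[0,0,-0.0012],"spin":0},{"offset":[0,0,-0.0012],"spin":0}]' 0
```

```text
clock: 21.27
eef_pos: [590.4, 158.0, 236.3]
eef_rot: [3.138, 0.005, 3.1]
wrist_force: [-1.6, -0.4, 6.5]
finger_gap: 0.5
```

```bash
python3 -m crank '[{"offset":[0,0,-0.0003],"spin":0},{"offset":[0,0,-0.0006],"spin":0},{"offset":[0,0,-0.0008],"spin":0},{"offset":[0,0,-0.001],"spin":0},{"offset":[0,0,-0.001],"spin":0},{"offset":[0,0,-0.001],"spin":0},{"offset":[0,0,-0.001],"spin":0},{"offset":[0,0,-0.001],"spin":0}]' 0
```

```text
clock: 21.93
eef_pos: [590.4, 158.0, 236.3]
eef_rot: [3.137, 0.006, 3.1]
wrist_force: [-3.3, -1.1, 9.3]
finger_gap: 0.6
```

The force rises to 9 N with no further motion at TCP z = 236.3, against 236 expected, so the foot is on the lid. Next is the lever.

```bash
python3 -m crank '[{"offset":[0,0,0.01],"spin":0},{"offset":[0,0,0.035],"spin":0},{"offset":[0,0,0.06],"spin":0},{"offset":[0.004,0.02,0.07],"spin":0},{"offset":[0.009,0.045,0.07],"spin":0},{"offset":[0.0135,0.07,0.065],"spin":0},{"offset":[0.0135,0.08,0.06],"spin":0},{"offset":[0.0135,0.08,0.055],"spin":0}]' 0
python3 -m crank '[{"offset":[0,0,0],"spin":0},{"offset":[0,0,0],"spin":0},{"offset":[0,0,0],"spin":0},{"offset":[0,0,0],"spin":0},{"offset":[0,0,0],"spin":0},{"offset":[0,0,0],"spin":0},{"offset":[0,0,0],"spin":0},{"offset":[0,0,0],"spin":0}]' 0
python3 - <<'E'
from h import *
ims=[]
for n,(u,v) in(('side',(230,110)),('scene',(340,230))):
    q=shot(n,n+'5.png');ims.append(cv2.resize(q['pixels'][v:v+130,u:u+110],None,fx=3.6,fy=3.6,interpolation=cv2.INTER_CUBIC))
cv2.imwrite('pics/c10.png',cv2.cvtColor(np.hstack(ims),cv2.COLOR_RGB2BGR))
E
```

```text
clock: 22.6
eef_pos: [603.5, 239.7, 290.2]
eef_rot: [3.138, 0.005, 3.102]
wrist_force: [-0.1, 0.3, -0.8]
finger_gap: 0.6
clock: 23.27
eef_pos: [603.5, 239.6, 290.3]
eef_rot: [3.138, 0.005, 3.102]
wrist_force: [0.5, 0.4, -0.3]
finger_gap: 0.4
```

View pics/c10.png

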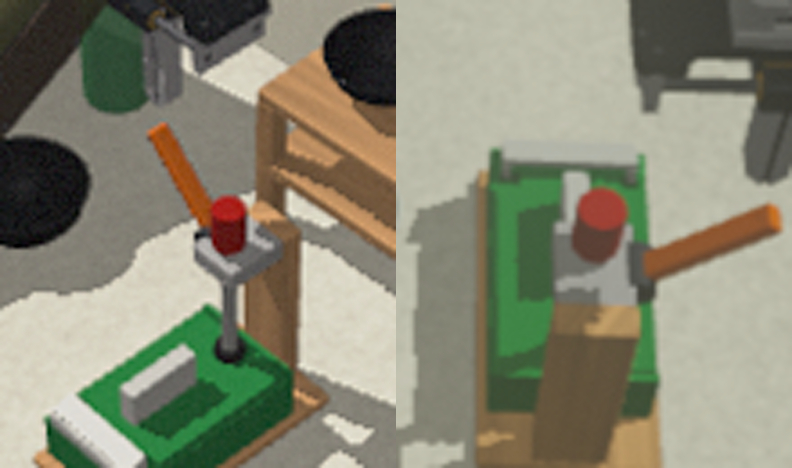

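The left half shows the foot resting on the flat lid at (230,350). The fingers are above the orange lever tip. Now I'll press it down.

```bash
python3 -m crank '[{"offset":[0,0,-0.01],"spin":0},{"offset":[0,0,-0.02],"spin":0},{"offset":[0,0,-0.03],"spin":0},{"offset":[0,0.002,-0.04],"spin":0},{"offset":[0,0.005,-0.05],"spin":0},{"offset":[0,0.008,-0.06],"spin":0},{"offset":[0,0.011,-0.07],"spin":0},{"offset":[0,0.013,-0.078],"spin":0}]' 0
python3 -m crank '[{"offset":[0,0.001,-0.004],"spin":0},{"offset":[0,0.002,-0.008],"spin":0},{"offset":[0,0.003,-0.012],"spin":0},{"offset":[0,0.004,-0.016],"spin":0},{"offset":[0,0.004,-0.019],"spin":0},{"offset":[0,0.004,-0.022],"spin":0},{"offset":[0,0.004,-0.024],"spin":0},{"offset":[0,0.004,-0.025],"spin":0}]' 0
```

```text
clock: 24.03
eef_pos: [603.4, 253.2, 211.0]
eef_rot: [3.137, 0.005, 3.102]
wrist_force: [0.3, 0.3, 3.1]
finger_gap: 0.8
clock: 24.7
eef_pos: [603.5, 257.2, 186.0]
eef_rot: [3.137, 0.005, 3.102]
wrist_force: [-1.4, 0.7, 7.6]
finger_gap: 0.6
```

```bash
python3 -m crank '[{"offset":[0,0,-0.0005],"spin":0},{"offset":[0,0,-0.001],"spin":0},{"offset":[0,0,-0.0015],"spin":0},{"offset":[0,0,-0.002],"spin":0},{"offset":[0,0,-0.0025],"spin":0},{"offset":[0,0,-0.003],"spin":0},{"offset":[0,0,-0.003],"spin":0},{"offset":[0,0,-0.003],"spin":0}]' 0
```

```text
clock: 25.37
eef_pos: [603.8, 257.3, 185.5]
eef_rot: [3.136, 0.008, 3.102]
wrist_force: [-6.6, -1.4, 16.6]
finger_gap: 0.3
```

The lever is at its stop: 16.6 N at z = 185.5. I'll lift clear and check.

```bash
python3 -m crank '[{"offset":[0,0,0.015],"spin":0},{"offset":[0,0,0.04],"spin":0},{"offset":[0,0,0.075],"spin":0},{"offset":[0,0,0.11],"spin":0},{"offset":[-0.03,0.02,0.13],"spin":0},{"offset":[-0.06,0.04,0.14],"spin":0},{"offset":[-0.08,0.06,0.14],"spin":0},{"offset":[-0.08,0.06,0.14],"spin":0}]' 0
python3 -m crank '[{"offset":[0,0,0],"spin":0},{"offset":[0,0,0],"spin":0},{"offset":[0,0,0],"spin":0},{"offset":[0,0,0],"spin":0},{"offset":[0,0,0],"spin":0},{"offset":[0,0,0],"spin":0},{"offset":[0,0,0],"spin":0},{"offset":[0,0,0],"spin":0}]' 0
python3 - <<'E'
from h import *
ims=[]
for n,(u,v) in(('side',(230,110)),('scene',(340,230))):
    q=shot(n,n+'6.png');ims.append(cv2.resize(q['pixels'][v:v+130,u:u+110],None,fx=3.6,fy=3.6,interpolation=cv2.INTER_CUBIC))
    find(q,['bowl','dish_front','dish_mid','spoon','jar'],1)
cv2.imwrite('pics/c11.png',cv2.cvtColor(np.hstack(ims),cv2.COLOR_RGB2BGR))
E
```

```text
clock: 26.03
eef_pos: [520.9, 320.0, 327.0]
eef_rot: [3.135, 0.009, 3.106]
wrist_force: [0.1, 0.2, -0.7]
finger_gap: 0.8
clock: 26.7
eef_pos: [521.1, 319.9, 326.9]
eef_rot: [3.135, 0.009, 3.105]
wrist_force: [-0.7, -0.7, 0.1]
finger_gap: 0.6
bowl [([626.0, 467.0, 27.0], 0.85)]
dish_front [([476.0, 13.0, 14.0], 0.74)]
dish_mid [([704.0, 1.0, 23.0], 0.91)]
spoon [([478.0, -440.0, 15.0], 0.9)]
jar [([676.0, -416.0, 77.0], 0.82)]
bowl [([595.0, 457.0, 23.0], 0.89)]
dish_front [([453.0, 6.0, 21.0], 0.59)]
dish_mid [([687.0, -4.0, 20.0], 0.64)]
spoon [([502.0, -439.0, 10.0], 0.82)]
jar [([707.0, -397.0, 83.0], 0.91)]
```

I've used up the picture views, so I'll check the lever and knob numerically and then hand in.

Run:
```python
from h import *
o=np.array([530.5,161.4]);c,s=np.cos(-.044),np.sin(-.044)
W=lambda x,y,z:[o[0]+c*x-s*y,o[1]+s*x+c*y,z]
for n,(u,v) in(('side',(230,110)),('scene',(340,230))):
    q=manip.camera(n);hsv=cv2.cvtColor(q['pixels'],cv2.COLOR_RGB2HSV);roi=np.zeros((480,640),bool);roi[v:v+130,u:u+130]=1
    m=(hsv[...,0]>5)&(hsv[...,0]<14)&(hsv[...,1]>165)&roi
    k,l,st,ct=cv2.connectedComponentsWithStats(m.astype(np.uint8));j=1+st[1:,4].argmax()
    print(n,'orange bbox',st[j],'centroid',ct[j].round(1),'expected level: hinge',proj(q,W(70,26,180)).round(1),'mid',proj(q,W(70,80,186)).round(1),'tip',proj(q,W(70,126,180)).round(1),'if raised tip',proj(q,W(70,97,251)).round(1))
print(manip.read_state()['wrist_force'],manip.read_state()['clock'])
```

```text
side orange bbox [267 156  22  18 141] centroid [277.1 164.6] expected level: hinge [289.3 175.7] mid [277.1 164.9] tip [267.  158.5] if raised tip [272.6 145.8]
scene orange bbox [412 302  41   8  58] centroid [429.3 307.3] expected level: hinge [406.6 304.6] mid [432.  304.1] tip [452.9 306.2] if raised tip [445.5 288.4]
[-0.2069013  -0.22884062  0.46253467] 27.4
```

The lever's position matches level in both views, the bystanders haven't moved, and the robot is clear. Handing in.

```bash
python3 -c "
from cell import manip
print(manip.sign_off())"
```

```text
the job is handed in; nothing more can be done
None
```

The pickle press is closed and locked, and I handed the job in at about 27 s on the robot's clock. The sign-off gives no verdict, so this rests on my own checks.

**What I did:** I took the green lid off its rest by the rib at a tilt of about 28° and carried it sideways under the stop foot. I hooked its tongue under the lip, swung it down flat with a lighter grip and released it. I then pushed the stop rod down by the top of its red knob with shut fingers rather than gripping it. After that I pressed the orange lever down to its stop and moved the arm clear.

**Last checks:**
- **Lid:** it lies flat, because the top and bottom of the rib's near end came out at the same x (−52.0 and −51.5 mm). The tongue tip is about 11–13 mm inside the slot. That view put the lip mouth about 2 mm off its known place, which is why I give a range.
- **Stop rod:** pushing stopped at a knob height of 236.3 mm, against 236 expected, with 9 N. The picture taken then showed the foot resting on the lid.
- **Lever:** it stopped at 185.5 mm (186 expected when level) with 16.6 N. Its outline in both fixed cameras matches the level position to within about 3 pixels, and it is far from the raised position.
- **Bystanders:** the bowl, dishes, spoon and jar are all within about 5 mm of where they were first detected, which is roughly the detection noise.
- **Robot:** it touches nothing, and the wrist force is below 1 N.

**What failed or disagreed:**
- My first knob-height fit was poor in the scene camera, about 7 pixels off, so I used the side camera for it.
- I had reached the 12-picture limit, so I checked the final lever position only by numbers. I did not look at the lid or foot again after pressing the lever.

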